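# Let a third spice jar into the ratchet jar rail

## Robot

A 6-joint arm with a two-finger parallel gripper is mounted at the origin on a cart in front of the work surface, level with it; the furniture and walls round the work are solid. World frame = base frame: x ahead of the robot, y to its left, z up, the work surface at z = 0. Lengths are in m, angles in rad, forces in N, time in s.
With the tool pointing down it reaches from about 0.375 to 0.9 m from the base axis. Payload 3.1 kg.
Tool frame: the origin (TCP) lies at the very end of the fingers, on their centre line; the grasp point (between the pads) lies 19 mm behind it; z points along the fingers, y is the line along which they close (so a half turn about z gives the same grasp; the last joint's range is limited). The gripper opens to 85 mm and grips with 20 to 120 N. Pads are 22 mm wide; open, the fingers measure 114 mm over their backs; the gripper's body (76 mm by 85 mm) begins 54 mm behind the grasp point. The pads swing forward as they close: fully open they stand 13 mm farther back than shut.
Start: joints at [1.03, 0.527, 1.433, -0, 1.181, -0.178], TCP at [0.222, 0.584, 0.231] pointing down, gripper open.
Joint ranges: [-3.08, 3.08], [-0.75, 2.2], [0.22, 2.44], [-1.43, 4.57], [0, 2.65], [-2.85, 2.85]. Speed limits (rad/s): [2.79, 2.79, 3.14, 3.14, 3.14, 3.14].

## Interface

Orientations are given as a unit quaternion [x, y, z, w].
In Python, from station import sense, snapshot, camera_params, sign_off gives the robot as it stands.
- The arm moves only by the shell command python3 -m handwheel 'ROWS' [OPENING] [FORCE]. ROWS is JSON, a list that holds one entry, the list of rows, each a list of 4 numbers: the shift along the tool's x, y, z in units of 25 mm (1.0 is 25 mm), then the turn about the tool's z in units of 6 degrees (1.0 is 6 degrees). A call has 1 to 20 rows; each row shifts and turns the commanded pose from where the row before left it, along the tool's axes as they then stand; what a row does not reach is not made up. A row lasts 1/8 s, in which the tool goes at most 62.5 mm and 10.7 degrees, less where a joint would pass 70% of its speed; a pose out of reach is approached as far as the arm can. A call is refused whole if a number of a shift passes 1 or a number of a turn 1, either way. A call with a gripper value outside its range is refused whole. OPENING is the finger opening in mm, from 0 to 85.4, set as the call begins (- or left out, the last holds). The fingers move at their own pace and stop on an object; FORCE is the grip in N (left out, the last holds). Time passes only in rows, so rows that do not move let the fingers close. It gives the time, the measured TCP pose, the force, the opening and the grip force at its end, in the units of the state.
- sense(): the state, without advancing time (a new reading comes with each control period).
- snapshot(name): name is "side" or "top" or "wrist"; returns (picture, depth): 480x640x3 uint8, red, green, blue; 480x640 float32, m along the optical axis (not along the pixel's ray), 0 where there is no reading.
- camera_params(name): a dict with "mtx" (3x3 intrinsics, pixels), "extrinsics" (4x4, takes a point from camera to world coordinates); the wrist camera has in their place "hand_eye" (4x4, takes a point from camera to tool coordinates, whose origin is the TCP and whose axes are the flange's). Camera axes: x right, y up, looking along -z (the intrinsics and any distortion apply to the point x, -y, -z); pixel columns grow to the right and rows downward; lengths in m; the calibration is good to about 2 mm. A picture is of the moment at which its call begins: read the wrist's pose just before it. camera_params takes no time and is no camera call.
- sign_off(): hands the job in; it is judged then, once.
The state is a dict: "t": time; "q": joint angles; "qd": joint speeds; "tau": joint torques, N m; "tcp_pos": TCP position; "tool_rot": TCP orientation; "force": force on the tool from outside, world axes, zero at the start; "ft_torque": the same for the moment, N m; "finger_gap": opening from 0.0 (shut) to 1.0 (fully open); "gripper_force": force on a finger pad.
Only numpy, scipy, OpenCV 4.12 (cv2) and the standard library are available. Lean on these libraries where they do the work, as an engineer would, in place of code of your own. Each camera call takes 0.05 s, during which the arm holds its last target. There are 200 camera calls.

## Task

Two of the three spice jars stand in the jar rail and the third one stands in front of it. Press down the red release on the rail's sliding stop and, keeping it down, push the stop back as far as it goes; then push the third jar along the worktop into the gap, up against the bar, and push the stop up again until the three jars stand snugly in one row. Only push and press with the fingers: do not lift or tip over any jar, and leave the other things where they are.

Things in the scene. Friction and masses are not known exactly. Their poses are not given: they have to be found in the camera images.
- jar_rail: Fixed jar rail, like a quick clamp laid down: aluminium bar 32 mm deep, top z 36 mm (4 mm saw teeth on it), grey fixed jaw at one end, sliding stop. Jars stand on the worktop in a row touching the bar's front (centres at x about -21 mm). Origin on the worktop: x=0 bar's front face, y=0 fixed jaw's face; +y along the bar, the way the stop opens; -x out of the open front. Bar ends at y = 244 mm
- stop (a joint): Sliding stop along the bar (m), grows opening. Gap between jaw faces = 86 mm + value. Range -0.030 to 0.084 (end of travel); starts at 0 to 0.014. Three touching jars fill 123 mm (value 0.037). Ratchet with 7 mm teeth: closes (to rail -y) without the release, clicking, at about 5 to 10 N, but opens only with it held down, then slides at about 2 N. Stays where left
- release (a joint): Angle of the red release lever (rad): 0 = up, pawl in the teeth; 0.34 = fully down (8 mm at the roll). The pawl is clear above about 0.20 (5 mm down at the roll). A spring lifts it as soon as it is let go; pressing takes about 3 N at first, 6 N when down
- release_pad (a point): Top of the red roll on the stop's release lever; press straight down here. Roll 34 mm long (along rail y), 18 mm thick, top 67 mm above the worktop when up, 18 mm in front of the bar's front face, 31 mm behind the jaw face. 21 mm past its middle towards rail +y the grey rear web rises to 79 mm: a fingertip on the roll pushes the stop back against this web. Axes as the rail's when up
- stop_face (a point): On the sliding stop's jaw face (black rubber, towards the jars), 20 mm in front of the bar, 30 mm above the worktop. The jaw plate spans 2 to 38 mm in front of the bar and 4 to 50 mm above the worktop. The fixed jaw facing it reaches 38 mm in front of the bar, 62 mm tall. Axes as the rail's
- stop_back (a point): On the rear face of the stop's grey rear web (away from the jars, 61 mm behind the jaw face), where to push it closed: 20 mm in front of the bar, 40 mm above the worktop. In front of the bar this flat face spans 0 to 38 mm from the bar and 3 to 79 mm above the worktop. Axes as the rail's
- spice_paprika: spice jar with red-brown spice and black cap: 41 mm in diameter, 91 mm tall, about 0.09 kg. Origin at the centre of its underside, z up. Pushed at 25 mm above the worktop or lower it slides, pushed higher it may tip. Two of the three jars stand in the rail's row, the third stands free in front of it, 70 to 95 mm from the bar; which one is free changes
- spice_turmeric: spice jar with yellow spice and black cap: 41 mm in diameter, 91 mm tall, about 0.09 kg. Origin at the centre of its underside, z up. Pushed at 25 mm above the worktop or lower it slides, pushed higher it may tip. Two of the three jars stand in the rail's row, the third stands free in front of it, 70 to 95 mm from the bar; which one is free changes
- spice_oregano: spice jar with green spice and black cap: 41 mm in diameter, 91 mm tall, about 0.09 kg. Origin at the centre of its underside, z up. Pushed at 25 mm above the worktop or lower it slides, pushed higher it may tip. Two of the three jars stand in the rail's row, the third stands free in front of it, 70 to 95 mm from the bar; which one is free changes
- salt_shaker: bystander: salt shaker, 44 mm wide, 90 mm tall, to the right beside the spice carousel; origin under its centre
- mug: bystander: white mug with blue dots, 92x127x93 mm, behind the rail; origin under its centre
- water_glass: bystander: clear water glass, 69 mm wide, 92 mm tall, to the left of the rail; origin under its centre
- teaspoon: bystander: steel teaspoon, 130x27x11 mm, lying on the left near the front edge; origin under its centre
Not all that is in view belongs to the job. Leave any orange or purple look-alike of the spice_oregano alone.

How it is judged:
By the outcome, as a careful person would: the job done as asked, in the order asked, and still so for the second after the job is handed in, with the robot touching nothing.
It also fails if it takes over 58 s, if anything falls off the work surface, if the arm or the gripper's body presses on something with over 40 N, if the wrist force passes 120 N, or if a joint passes its speed limit or range.

## Working session

There is one attempt and no reset: what is moved stays moved. The work goes in short steps, Python scripts to look and compute and a shell command to move; the robot and the scene stay as the last step left them, time stands still between calls to the robot, and variables do not carry over. Pictures are saved under pics/ and viewed, at most 10 in all, crops included, and the job is handed in when it is done.

```bash
mkdir -p pics; ls; python3 - <<'E'
from station import *
import cv2,numpy as np
s=sense();print(s)
ims=[]
for n in("top","side"):
    p,d=snapshot(n);np.savez(f"{n}0.npz",p=p,d=d);cv2.imwrite(f"pics/{n}0.png",p[:,:,::-1]);c=camera_params(n);print(n,c)
print(camera_params("wrist"))
E
```

```text
pics
{'t': 0.0, 'q': array([ 1.02947084e+00,  5.28432434e-01,  1.43391984e+00, -1.42946126e-05,
        1.18138580e+00, -1.78501091e-01]), 'qd': array([-1.15182379e-03,  8.82100007e-05, -2.25050739e-03,  3.09260520e-04,
        1.08175607e-03,  3.46920581e-04]), 'tau': array([-1.39370106e-03, -4.42351627e+01, -1.78023845e+01, -4.34103595e-04,
        8.33984610e-03, -3.56089311e-05]), 'tcp_pos': array([0.22142202, 0.58369242, 0.23034876]), 'tool_rot': array([ 1.80415999e-01,  9.83589811e-01, -1.00630837e-03, -3.71615966e-04]), 'force': array([0.39202883, 0.46393572, 0.96625097]), 'ft_torque': array([-0.01029514, -0.02276656,  0.00298674]), 'gripper_force': 0.0, 'finger_gap': 1.0046489295738068}
top {'mtx': array([[559.49616847,   0.        , 321.83096858],
       [  0.        , 559.49616847, 245.15968242],
       [  0.        ,   0.        ,   1.        ]]), 'extrinsics': array([[ 1.24563216e-02,  9.87177686e-01, -1.59138480e-01,
         3.85301361e-01],
       [-9.99919493e-01,  1.26824311e-02,  4.05271379e-04,
         9.03363507e-02],
       [ 2.41833768e-03,  1.59120620e-01,  9.
[... 371 characters left out ...]
      [-0.31667488, -0.56211959,  0.76402787,  0.8174218 ],
       [-0.00148176,  0.80577491,  0.59222006,  0.62041198],
       [ 0.        ,  0.        ,  0.        ,  1.        ]])}
{'mtx': array([[344.34663635,   0.        , 327.31465468],
       [  0.        , 344.34663635, 246.06319401],
       [  0.        ,   0.        ,   1.        ]]), 'hand_eye': array([[-2.99281993e-04,  9.58840589e-01,  2.83944776e-01,
         7.18525288e-02],
       [ 9.99999950e-01,  3.15667669e-04, -1.19494893e-05,
         4.03100931e-04],
       [-1.01089841e-04,  2.83944759e-01, -9.58840635e-01,
        -1.44188422e-01],
       [ 0.00000000e+00,  0.00000000e+00,  0.00000000e+00,
         1.00000000e+00]])}
```

View pics/top0.png

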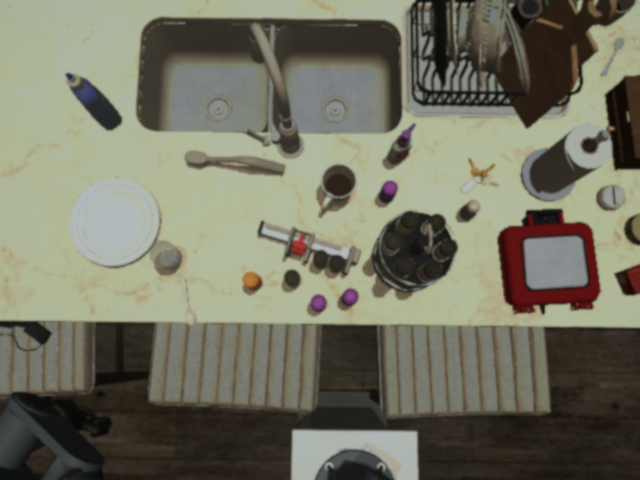

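View pics/side0.png

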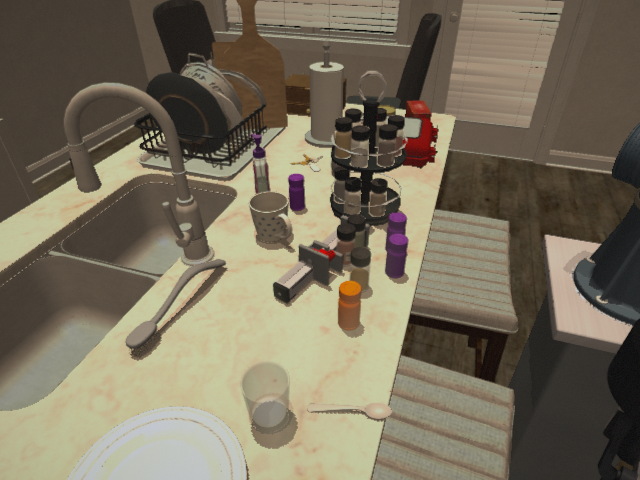

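Top view: the rail runs from (262,228) to (355,258), with the red release at (300,243). Row jars are at (320,258) and (335,265), and a black-capped free jar is at (292,278). Orange (252,281) and purple (318,302), (350,297), (388,190) are look-alikes to leave alone. I'll enlarge this area to confirm.

```bash
cat > h.py <<'E'
import numpy as np,cv2
from station import *
def ray(n,u,v,z):
    c=camera_params(n);K=c["mtx"];T=c["extrinsics"]
    d=T[:3,:3]@np.array([(u-K[0,2])/K[0,0],-(v-K[1,2])/K[1,1],-1]);o=T[:3,3]
    return o+d*(z-o[2])/d[2]
def cloud(n,d):
    c=camera_params(n);K=c["mtx"];T=c["extrinsics"]
    v,u=np.mgrid[:480,:640];P=np.stack([(u-K[0,2])/K[0,0]*d,-(v-K[1,2])/K[1,1]*d,-d],-1)
    return P@T[:3,:3].T+T[:3,3]
def proj(n,P):
    c=camera_params(n);K=c["mtx"];T=c["extrinsics"];p=T[:3,:3].T@(np.array(P)-T[:3,3])
    return K[0,0]*p[0]/-p[2]+K[0,2],K[1,1]*-p[1]/-p[2]+K[1,2]
E
python3 - <<'E'
from h import *
a=np.load("top0.npz");b=np.load("side0.npz")
A=cv2.resize(a["p"][212:316,225:375],(800,555),interpolation=3)
B=cv2.resize(b["p"][200:340,260:420],(685,600),interpolation=3)
cv2.imwrite("pics/c1.png",cv2.convertScaleAbs(A[:,:,::-1],alpha=1.8));cv2.imwrite("pics/c2.png",cv2.convertScaleAbs(B[:,:,::-1],alpha=1.8))
W=cloud("top",a["d"])
for nm,lo,hi in(("caps",.08,.1),):
    m=((W[...,2]>lo)&(W[...,2]<hi)).astype(np.uint8);m[:200]=0;m[320:]=0;m[:,:230]=0;m[:,370:]=0
    n,l,st,ce=cv2.connectedComponentsWithStats(m)
    for i in range(1,n):
        if st[i,4]>15: print(st[i],ce[i],np.median(W[l==i],0),ray("top",*ce[i],.091))
# red
for n,s in(("top",a),("side",b)):
    h=cv2.cvtColor(s["p"],cv2.COLOR_RGB2HSV);m=(((h[...,0]<6)|(h[...,0]>174))&(h[...,1]>170)&(h[...,2]>70)).astype(np.uint8)
    k,l,st,ce=cv2.connectedComponentsWithStats(m)
    for i in range(1,k):
        if st[i,4]>15: print(n,st[i],ce[i],ray(n,*ce[i],.062),np.median(cloud(n,s["d"])[l==i],0))
# bar top line: z 28..42
m=(W[...,2]>.028)&(W[...,2]<.044);m[:215]=0;m[275:]=0;m[:,:250]=0;m[:,365:]=0
P=W[m][:,:2];print(m.sum(),P.min(0),P.max(0));r=cv2.minAreaRect(P.astype(np.float32)*1000);print(r,cv2.boxPoints(r))
E
```

```text
[324 200   5   5  19] [325.68421053 201.63157895] [0.72444167 0.08055089 0.08256143] [0.72082605 0.08137337 0.091     ]
[289 229   6  11  18] [290.66666667 234.55555556] [0.63515424 0.16842518 0.08100851] [0.6347033  0.16851442 0.091     ]
[313 250  15  16 197] [320.03045685 257.7106599 ] [0.57634871 0.09393888 0.09090143] [0.57685044 0.09387221 0.091     ]
[329 255  15  16 196] [336.01530612 262.5255102 ] [0.56453718 0.05386213 0.09045188] [0.5652301  0.05381133 0.091     ]
[284 270  16  16 201] [291.07462687 277.29850746] [0.52741199 0.16538627 0.09074691] [0.52679699 0.16519961 0.091     ]
[242 272  16  16 202] [249.8960396  279.69306931] [0.51897266 0.26717873 0.09113321] [0.51953091 0.26731435 0.091     ]
[342 289  16  16 198] [349.90909091 296.24747475] [0.48214594 0.01849918 0.09073877] [0.48162771 0.01874754 0.091     ]
[310 295  16  16 201] [317.78606965 302.32338308] [0.4662152  0.09756542 0.09029955] [0.46565665 0.09797012 0.091     ]
top [ 505  213   94   92 3122] [547.59577194 263.52658552] [ 0.57331325 -0.48658347  0.062     ] [ 0.565701   -0.4655732   0.08441155]
top [
[... 317 characters left out ...]
0.57597765  0.062     ] [ 0.46973108 -0.57465203  0.05963838]
top [521 306  12   6  51] [525.82352941 308.05882353] [ 0.45954679 -0.42585753  0.062     ] [ 0.45987575 -0.42486678  0.05997489]
side [ 404  101   34   65 1066] [420.90900563 136.81613508] [ 0.50261177 -0.49222799  0.062     ] [ 0.49825718 -0.41587068  0.06364532]
side [314 248  21  12  90] [327.05555556 252.82222222] [0.6010663 0.1521071 0.062    ] [0.59868589 0.14289172 0.05488052]
1052 [ 0.54230521 -0.00983063] [0.679435   0.26003425]
((606.56396484375, 131.0740509033203), (273.9728698730469, 76.62335968017578), 74.00244140625) [[531.983      9.951187]
 [605.639    -11.165939]
 [681.14496  252.19691 ]
 [607.48895  273.31403 ]]
```

View pics/c1.png

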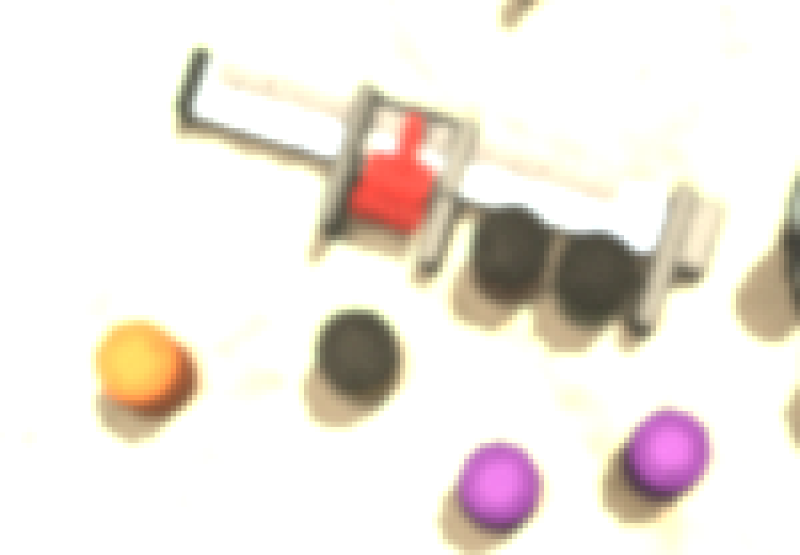

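View pics/c2.png

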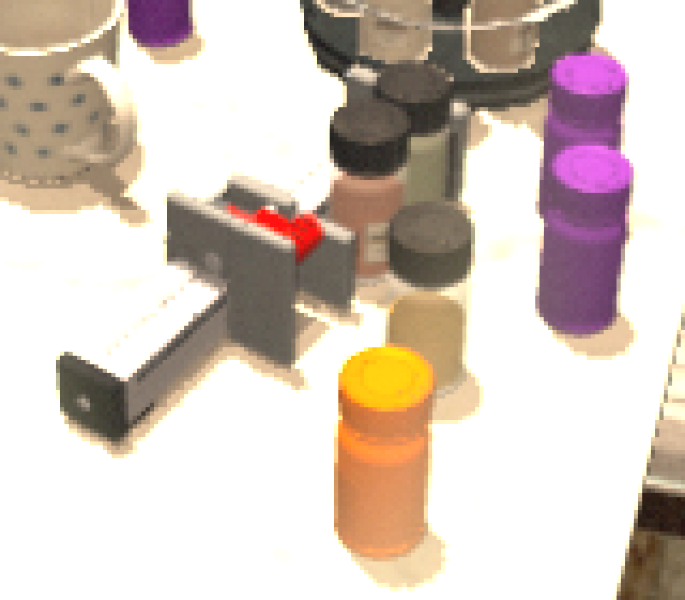

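The enlarged crops show the free jar at (292,278) in the top view holds yellow spice, so it is the turmeric jar. Paprika and oregano are in the row, and the orange and purple ones are look-alikes. Next I'll refine the rail frame.

```bash
cat >> h.py <<'E'
O=np.array([.5797,.0283]);yh=np.array([.277,.961]);yh/=np.linalg.norm(yh);xh=np.array([yh[1],-yh[0]])
def rail(P):
    P=np.asarray(P,float);q=P[...,:2]-O
    return np.stack([q@xh,q@yh,P[...,2]],-1)*1000
E
python3 - <<'E'
from h import *
pc=lambda a:np.round(np.percentile(a,[3,50,97]),1)
for n in("top","side"):
    s=np.load(n+"0.npz");R=rail(cloud(n,s["d"]));x,y,z=R[...,0],R[...,1],R[...,2]
    h=cv2.cvtColor(s["p"],cv2.COLOR_RGB2HSV);red=((h[...,0]<6)|(h[...,0]>174))&(h[...,1]>170)
    for nm,m in(("bar",(abs(z-37)<5)&(y>165)&(y<255)&(abs(x-16)<40)),("web",(abs(z-78)<5)&(y>120)&(y<190)&(abs(x)<45)),("jaw",(abs(z-50)<4)&(y>70)&(y<112)&(x<0)&(x>-45)),("fixjaw",(abs(z-61)<4)&(y<12)&(y>-30)&(abs(x)<45)),("roll",red&(x<-6)&(x>-40)&(y>90)&(y<160))):
        if m.sum()>4:print(n,nm,m.sum(),"x",pc(x[m]),"y",pc(y[m]),"z",pc(z[m]))
        if nm=="bar" and n=="top":
            r=cv2.minAreaRect(R[m][:,:2].astype(np.float32));print(r)
    for nm,c in(("free",(.527,.1652)),("p1",(.5769,.0939)),("p2",(.5652,.0538)),("or",(.5195,.2673)),("pu",(.4657,.098)),("pu2",(.4816,.0188))):
        if n=="top":print(nm,rail([*c,.091]).round(1))
print(rail(sense()["tcp_pos"]))
E
```

```text
top bar 311 x [ 2.5 18.3 34.1] y [167.5 203.4 240.6] z [32.5 37.2 41.3]
((18.247617721557617, 204.21885681152344), (77.96617126464844, 33.954708099365234), 89.93878173828125)
top web 96 x [-32.3  -1.4  34.9] y [146.9 151.  155.4] z [73.6 78.  82. ]
top jaw 49 x [-34.5 -18.8  -2. ] y [ 95.5 100.9 110.4] z [46.8 50.2 53.2]
top fixjaw 104 x [-35.4  -0.3  32. ] y [-14.5  -9.   -3.3] z [57.3 61.5 64.5]
top roll 66 x [-20.3 -13.7  -6.4] y [111.4 125.3 140.3] z [51.7 58.8 64.7]
free [-88.6 116.9  91. ]
p1 [-20.9  62.3  91. ]
p2 [-21.   20.5  91. ]
or [-124.  213.   91.]
pu [-128.8   35.4   91. ]
pu2 [-91.6 -36.3  91. ]
side bar 483 x [ 3.8 19.6 35.6] y [166.9 206.4 240.6] z [32.6 35.7 39.4]
side web 124 x [-31.2   1.4  35.9] y [146.2 151.6 154.7] z [73.6 76.4 78.8]
side jaw 71 x [-35.  -23.7  -1.5] y [ 73.4  95.4 110.2] z [46.5 49.6 53.6]
side fixjaw 40 x [-34.   22.8  35.6] y [-15.2  -8.1  -4. ] z [57.3 59.7 61.6]
side roll 58 x [-23.6 -18.9  -8.8] y [108.4 118.8 128.4] z [50.5 57.1 60.4]
[-498.08559213  434.50576894  230.42132915]
```

```bash
python3 -m handwheel '[[[0,0,0,-0.78],[-0.96,-0.62,0,0],[-0.96,-0.62,0,0],[-0.96,-0.62,0,0],[-0.96,-0.62,0,0],[-0.96,-0.62,0,0],[-0.96,-0.62,0,0],[-0.96,-0.62,0,0],[-0.96,-0.62,0,0],[-0.96,-0.62,0,0],[-0.96,-0.62,0,0],[-0.96,-0.62,0,0],[-0.96,-0.62,0,0],[-0.96,-0.62,0,0],[-0.96,-0.62,0,0],[-0.96,-0.62,0,0],[-0.96,-0.62,0,0],[-0.96,-0.62,0,0],[-0.96,-0.62,0,0],[-0.96,-0.62,0,0]]]' 0 40
cat > w.py <<'E'
from h import *
from scipy.spatial.transform import Rotation as Ro
s=sense();y=Ro.from_quat(s["tool_rot"]).as_matrix()[:,1]
print("t",round(s["t"],2),"rail",rail(s["tcp_pos"]).round(1),"yaw err deg",round(np.degrees(np.arctan2(y[1],y[0])-np.arctan2(yh[1],yh[0])),2),"Frail",(s["force"][:2]@xh).round(1),(s["force"][:2]@yh).round(1),s["force"][2].round(1),round(s["finger_gap"],2))
E
python3 w.py
```

```text
t: 2.6
tcp_pos: [0.5783, 0.1741, 0.2308]
tool_rot: [0.14, 0.99, -0.0, -0.001]
force: [0.8, 0.8, 1.3]
finger_gap: 0.0
gripper_force: 0.0
t 2.6 rail [-41.7 139.7 230.8] yaw err deg -0.03 Frail 0.5 0.9 1.3 0.0
```

```bash
python3 -m handwheel '[[[-0.96,-0.5,0,0],[0,0,0.5,0],[0,0,1,0],[0,0,1,0],[0,0,0.7,0],[0,0,0,0],[0,0,0,0]]]'
python3 w.py; python3 - <<'E'
from h import *
from scipy.spatial.transform import Rotation as Ro
s=sense();p,d=snapshot("wrist");cv2.imwrite("pics/w1.png",cv2.convertScaleAbs(p[:,:,::-1],alpha=1.5))
c=camera_params("wrist");K=c["mtx"];T=np.eye(4);T[:3,:3]=Ro.from_quat(s["tool_rot"]).as_matrix();T[:3,3]=s["tcp_pos"];T=T@c["hand_eye"]
v,u=np.mgrid[:480,:640];P=np.stack([(u-K[0,2])/K[0,0]*d,-(v-K[1,2])/K[1,1]*d,-d],-1)@T[:3,:3].T+T[:3,3]
R=rail(P);h=cv2.cvtColor(p,cv2.COLOR_RGB2HSV);m=((h[...,0]<6)|(h[...,0]>174))&(h[...,1]>170)&(d>0)
x,y,z=R[m].T;print(m.sum(),[np.percentile(a,[2,50,98]).round(1) for a in(x,y,z)])
k=z>62;print([np.percentile(a[k],[2,50,98]).round(1) for a in(x,y,z)] if k.any() else 0)
k=m&0|((abs(R[...,2]-78)<4)&(R[...,1]>135)&(R[...,1]<175)&(R[...,0]<0));print("web",[np.percentile(R[...,i][k],[2,50,98]).round(1) for i in(0,1,2)] if k.any() else 0)
E
```

```text
t: 3.48
tcp_pos: [0.5982, 0.1565, 0.1519]
tool_rot: [0.14, 0.99, 0.0, 0.001]
force: [-0.0, 0.4, 0.7]
finger_gap: -0.003
gripper_force: 0.0
t 3.48 rail [-17.8 128.3 151.9] yaw err deg -0.01 Frail -0.1 0.3 0.7 -0.0
1554 [array([-20.2,  -1.4,  14.3]), array([108.9, 123.2, 139.1]), array([52.8, 55.8, 62.3])]
[array([-16.6, -13.8,  -9.8]), array([108.6, 122.1, 139. ]), array([62. , 62.3, 63.2])]
web [array([-505.5, -191.3, -190.5]), array([-406.4,  124.2,  348.5]), array([-911.6,    1. ,    3.2])]
```

View pics/w1.png

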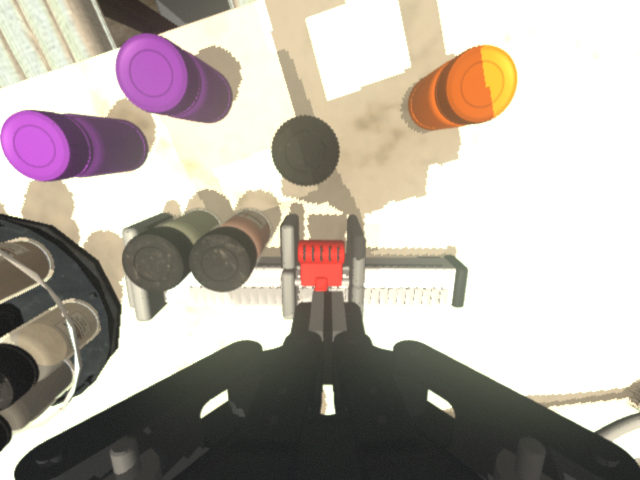

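Wrist view: red roll at (321,262), web at (356,262), and the closed fingertips behind at (328,340). The roll spans rail y 109 to 139, so I go down at y about 126.

```bash
python3 -m handwheel '[[[0,-0.08,1,0],[0,0,1,0],[0,0,1,0],[0,0,0.25,0],[0,0,0,0],[0,0,0,0]]]'; python3 w.py; python3 -m handwheel '[[[0,0,0.1,0],[0,0,0.1,0],[0,0,0.1,0],[0,0,0.1,0],[0,0,0,0],[0,0,0,0]]]'; python3 w.py
```

```text
t: 4.28
tcp_pos: [0.5983, 0.1544, 0.0714]
tool_rot: [0.14, 0.99, 0.0, 0.001]
force: [-0.3, -0.1, -0.0]
finger_gap: 0.0
gripper_force: 0.0
t 4.28 rail [-17.1 126.3  71.4] yaw err deg -0.02 Frail -0.2 -0.2 -0.0 0.0
t: 5.03
tcp_pos: [0.5971, 0.1543, 0.0601]
tool_rot: [0.14, 0.99, -0.0, -0.0]
force: [-0.6, 0.6, 0.5]
finger_gap: 0.0
gripper_force: 0.5
t 5.03 rail [-18.2 125.9  60.1] yaw err deg -0.03 Frail -0.7 0.4 0.5 0.0
```

```bash
python3 -m handwheel '[[[0,0,0.1,0],[0,0,0,0]]]'; python3 w.py;python3 -m handwheel '[[[0,0,0.1,0],[0,0,0,0]]]'; python3 w.py; python3 - <<'E'
from h import *
p,d=snapshot("wrist");a=cv2.resize(p[180:400,220:440],(600,600))
p,d=snapshot("side");b=cv2.resize(p[170:310,260:330+70],(600,600))
cv2.imwrite("pics/w2.png",cv2.resize(cv2.convertScaleAbs(np.hstack([a,b])[:,:,::-1],alpha=1.5),(800,400)))
E
```

```text
t: 5.28
tcp_pos: [0.5965, 0.1545, 0.0579]
tool_rot: [0.14, 0.99, 0.0, -0.001]
force: [-2.3, 0.7, 5.2]
finger_gap: 0.001
gripper_force: 2.9
t 5.28 rail [-18.8 125.9  57.9] yaw err deg -0.03 Frail -2.5 0.0 5.2 0.0
t: 5.52
tcp_pos: [0.5958, 0.1547, 0.0554]
tool_rot: [0.14, 0.99, 0.0, -0.001]
force: [-3.9, 1.5, 6.4]
finger_gap: 0.003
gripper_force: 3.3
t 5.53 rail [-19.5 125.9  55.4] yaw err deg -0.03 Frail -4.2 0.4 6.4 0.0
```

View pics/w2.png

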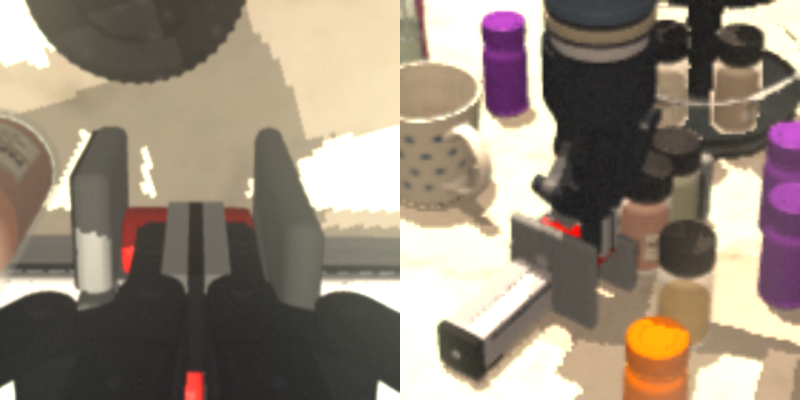

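Left crop: the fingertips sit on the red roll at (190,215) between the jaw (105,200) and the web (285,220). The force matches a fully pressed lever. Now I push back gently.

```bash
python3 -m handwheel '[[[-0.05,0,0.05,0],[0,0.2,0,0],[0,0.2,0,0],[0,0.2,0,0]]]'; python3 w.py; python3 -m handwheel '[[[0,0.2,0,0],[0,0.2,0,0],[0,0.2,0,0]]]'; python3 w.py
```

```text
t: 6.12
tcp_pos: [0.6005, 0.1684, 0.0546]
tool_rot: [0.14, 0.99, -0.0, -0.002]
force: [-5.6, 0.1, 9.2]
finger_gap: -0.0
gripper_force: 4.7
t 6.12 rail [-18.8 140.4  54.6] yaw err deg -0.01 Frail -5.4 -1.5 9.2 -0.0
t: 6.5
tcp_pos: [0.6048, 0.1829, 0.0546]
tool_rot: [0.14, 0.99, -0.0, -0.002]
force: [-4.6, -0.5, 9.4]
finger_gap: 0.001
gripper_force: 4.6
t 6.5 rail [-18.7 155.5  54.6] yaw err deg -0.01 Frail -4.3 -1.8 9.4 0.0
```

```bash
python3 -m handwheel '[[[0,0.3,0,0],[0,0.3,0,0],[0,0.3,0,0],[0,0.3,0,0],[0,0.3,0,0]]]'; python3 w.py; python3 -m handwheel '[[[0,0.1,0,0],[0,0.1,0,0],[0,0.1,0,0],[0,0.1,0,0]]]'; python3 w.py
```

```text
t: 7.12
tcp_pos: [0.6154, 0.2189, 0.0546]
tool_rot: [0.14, 0.99, -0.001, -0.002]
force: [-4.7, -0.7, 8.6]
finger_gap: 0.002
gripper_force: 4.3
t 7.12 rail [-18.5 193.1  54.6] yaw err deg -0.01 Frail -4.3 -2.0 8.6 0.0
t: 7.62
tcp_pos: [0.6187, 0.2273, 0.0546]
tool_rot: [0.14, 0.99, -0.001, -0.001]
force: [-3.4, -3.5, 7.6]
finger_gap: 0.003
gripper_force: 3.8
t 7.62 rail [-17.6 202.   54.6] yaw err deg 0.04 Frail -2.3 -4.3 7.6 0.0
```

```bash
python3 -m handwheel '[[[0,0.1,0,0],[0,0.1,0,0],[0,0.1,0,0],[0,0,0,0]]]'; python3 w.py; python3 -m handwheel '[[[0,0.1,0,0],[0,0.1,0,0],[0,0,0,0]]]'; python3 w.py
```

```text
t: 8.12
tcp_pos: [0.6205, 0.2302, 0.0547]
tool_rot: [0.139, 0.99, -0.005, -0.002]
force: [-5.1, -13.9, 10.1]
finger_gap: -0.001
gripper_force: 9.8
t 8.12 rail [-16.8 205.3  54.7] yaw err deg 0.1 Frail -1.0 -14.8 10.1 -0.0
t: 8.5
tcp_pos: [0.6205, 0.2304, 0.0547]
tool_rot: [0.138, 0.99, -0.009, -0.004]
force: [-7.0, -26.6, 14.4]
finger_gap: 0.001
gripper_force: 16.6
t 8.5 rail [-16.8 205.5  54.7] yaw err deg 0.18 Frail 0.7 -27.5 14.4 0.0
```

```bash
python3 -m handwheel '[[[0,-0.42,0,0],[0,0,-1,0],[0,0,-1,0],[0,0,-1,0],[0.98,-0.7,0,0],[0.98,-0.7,0,0],[0.98,-0.7,0,0],[0.98,-0.7,0,0],[0.98,-0.7,0,0],[0,0,0,0],[0,0,0,0]]]' 20; python3 w.py; python3 - <<'E'
from h import *
p,d=snapshot("top");np.savez("top1.npz",p=p,d=d);R=rail(cloud("top",d));x,y,z=[R[...,i] for i in range(3)]
m=(abs(z-78)<5)&(y>180)&(y<260)&(abs(x)<45);print("web",m.sum(),np.percentile(y[m],[3,50,97]))
p,d=snapshot("side");cv2.imwrite("pics/s3.png",cv2.convertScaleAbs(cv2.resize(p[170:370,230:450],(660,600))[:,:,::-1],alpha=1.5))
E
```

```text
t: 9.88
tcp_pos: [0.4803, 0.1805, 0.1291]
tool_rot: [0.14, 0.99, 0.0, 0.001]
force: [0.2, 0.9, -0.6]
finger_gap: 0.236
gripper_force: 0.0
t 9.88 rail [-137.7  118.7  129.1] yaw err deg -0.03 Frail -0.1 0.9 -0.6 0.24
web 90 [220.69595006 224.39202253 229.04832429]
```

View pics/s3.png

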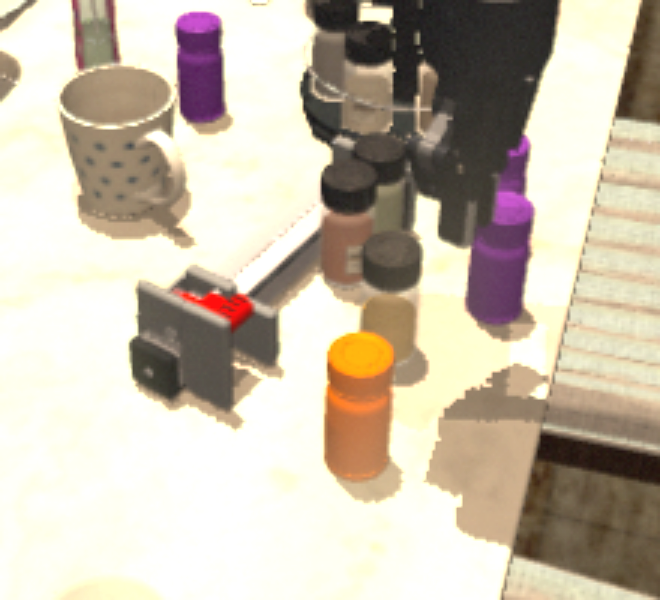

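The stop is fully back: its web is at (195,330) in the crop, near the bar end (155,365). The row jars stand, and the turmeric jar (390,300) is clear. Fingers now go down behind it.

```bash
python3 -m handwheel '[[[0,-0.07,1,0],[0,0,1,0],[0,0,1,0],[0,0,1,0],[0,0,0.3,0],[0,0,0,0]]]'; python3 w.py; python3 -m handwheel '[[[-0.3,0,0,0],[-0.3,0,0,0],[-0.3,0,0,0],[-0.2,0,0,0],[-0.2,0,0,0],[-0.2,0,0,0]]]'; python3 w.py
```

```text
t: 10.72
tcp_pos: [0.4785, 0.1787, 0.021]
tool_rot: [0.14, 0.99, -0.0, -0.0]
force: [-0.3, 0.8, 1.0]
finger_gap: 0.23
gripper_force: 0.0
t 10.72 rail [-138.9  116.4   21. ] yaw err deg -0.03 Frail -0.5 0.7 1.0 0.23
t: 11.48
tcp_pos: [0.514, 0.168, 0.0213]
tool_rot: [0.14, 0.99, -0.0, -0.0]
force: [-1.9, 0.7, 0.2]
finger_gap: 0.235
gripper_force: 0.3
t 11.47 rail [-101.8  116.1   21.3] yaw err deg -0.03 Frail -2.0 0.1 0.2 0.24
```

```bash
python3 -m handwheel '[[[-0.3,0,0,0],[-0.3,0,0,0],[-0.3,0,0,0],[-0.3,0,0,0],[-0.3,0,0,0],[-0.3,0,0,0]]]'; python3 w.py; python3 -m handwheel '[[[-0.1,0,0,0],[-0.1,0,0,0],[0,0,0,0]]]'; python3 w.py; python3 - <<'E'
from h import *
p,d=snapshot("side");cv2.imwrite("pics/s4.png",cv2.convertScaleAbs(cv2.resize(p[170:370,230:450],(660,600))[:,:,::-1],alpha=1.5))
E
```

```text
t: 12.22
tcp_pos: [0.5577, 0.1555, 0.0213]
tool_rot: [0.14, 0.99, -0.0, -0.0]
force: [-0.4, -0.3, 0.3]
finger_gap: 0.232
gripper_force: 0.3
t 12.22 rail [-56.3 116.1  21.3] yaw err deg -0.03 Frail -0.3 -0.4 0.3 0.23
t: 12.6
tcp_pos: [0.5621, 0.1542, 0.0213]
tool_rot: [0.14, 0.99, -0.0, 0.0]
force: [-0.2, -0.2, -0.8]
finger_gap: 0.237
gripper_force: 0.0
t 12.6 rail [-51.8 116.1  21.3] yaw err deg -0.03 Frail -0.2 -0.3 -0.8 0.24
```

View pics/s4.png

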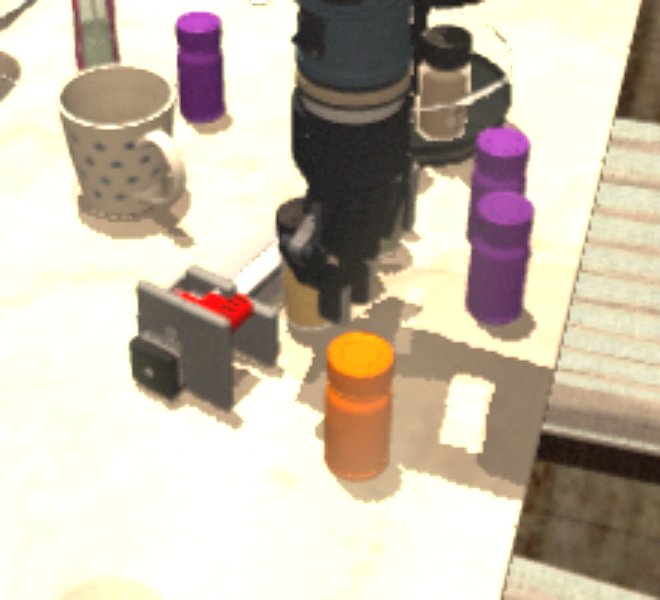

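The turmeric jar at (305,270) stands upright in the gap with the fingers behind it. I keep pushing slowly until it meets the bar.

```bash
for i in 1 2; do python3 -m handwheel '[[[-0.1,0,0,0],[-0.05,0,0,0],[0,0,0,0]]]' >/dev/null; python3 w.py; done
```

```text
t 13.03 rail [-48.  116.2  21.3] yaw err deg -0.03 Frail -1.4 -0.1 0.5 0.23
t 13.4 rail [-45.3 116.   21.2] yaw err deg -0.03 Frail -2.6 0.3 1.4 0.23
```

```bash
python3 -m handwheel '[[[-0.08,0,0,0],[0,0,0,0],[0,0,0,0]]]' >/dev/null; python3 w.py
```

```text
t 13.78 rail [-45.  115.8  21.1] yaw err deg -0.02 Frail -6.5 1.0 2.8 0.23
```

```bash
python3 -m handwheel '[[[0.4,0,0,0],[0.7,0,0,0],[0.7,0,0,0],[0,0,-1,0],[0,0,-1,0],[0,0,-1,0],[0,0,-1,0],[0,0,-0.4,0],[-0.45,0.97,0,0],[-0.45,0.97,0,0],[-0.45,0.97,0,0],[-0.45,0.97,0,0],[-0.45,0.97,0,0],[-0.45,0.97,0,0],[0,0.2,0,0],[0,0,0,0]]]' 0; python3 w.py; cat > caps.py <<'E'
from h import *
p,d=snapshot("top");W=cloud("top",d)
m=((W[...,2]>.08)&(W[...,2]<.1)).astype(np.uint8);m[:230]=0;m[320:]=0;m[:,:230]=0;m[:,370:]=0
n,l,st,ce=cv2.connectedComponentsWithStats(m)
for i in range(1,n):
    if st[i,4]>60: print(st[i,4],ce[i].round(),rail(ray("top",*ce[i],.091)).round(1))
R=rail(W);x,y,z=[R[...,i] for i in range(3)];m=(abs(z-78)<5)&(y>140)&(y<260)&(abs(x)<45)
print("web",m.sum(),np.percentile(y[m],[3,50,97]) if m.any() else 0)
E
python3 caps.py
```

```text
t: 15.78
tcp_pos: [0.6336, 0.2897, 0.1305]
tool_rot: [0.14, 0.99, -0.001, -0.001]
force: [-0.7, 0.4, -0.7]
finger_gap: -0.003
gripper_force: 0.0
t 15.78 rail [-20.6 266.1 130.5] yaw err deg 0.0 Frail -0.7 0.2 -0.7 -0.0
199 [299. 252.] [-21.5 117.4  91. ]
193 [320. 258.] [-21.   62.2  91. ]
197 [336. 263.] [-21.   20.4  91. ]
200 [350. 296.] [-91.6 -36.2  91. ]
200 [318. 302.] [-129.    35.3   91. ]
web 88 [220.46494781 224.49851314 228.79387989]
```

```bash
python3 -m handwheel '[[[0,0,1,0],[0,0,1,0],[0,0,1,0],[0,0,0.6,0],[0,-0.3,0,0],[0,-0.3,0,0],[0,-0.3,0,0],[0,0,0,0]]]' >/dev/null; python3 w.py; python3 -m handwheel '[[[0,-0.2,0,0],[0,-0.2,0,0],[0,-0.2,0,0],[0,-0.2,0,0],[0,0,0,0]]]'>/dev/null; python3 w.py
```

```text
t 16.82 rail [-19.3 243.5  42.2] yaw err deg -0.08 Frail -0.2 0.6 -0.5 -0.0
t 17.45 rail [-19.2 227.2  42.2] yaw err deg -0.06 Frail -0.6 7.2 0.1 -0.01
```

```bash
python3 -m handwheel '[[[0,-0.2,0,0],[0,-0.2,0,0],[0,-0.2,0,0],[0,-0.2,0,0],[0,0,0,0]]]'>/dev/null; python3 w.py; for i in 1 2; do python3 -m handwheel '[[[0,-0.1,0,0],[0,-0.1,0,0],[0,0,0,0]]]'>/dev/null; python3 w.py; done; python3 caps.py
```

```text
t 18.07 rail [-19.4 207.   42.2] yaw err deg -0.06 Frail -1.3 6.3 1.4 0.0
t 18.45 rail [-19.4 202.8  42.3] yaw err deg -0.07 Frail -1.8 8.6 0.5 0.0
t 18.82 rail [-19.4 198.   42.3] yaw err deg -0.09 Frail -1.4 9.6 -0.2 0.0
199 [304. 253.] [-21.9 104.3  91. ]
194 [320. 258.] [-21.3  62.1  91. ]
196 [336. 262.] [-20.8  20.5  91. ]
202 [350. 296.] [-91.6 -36.2  91. ]
200 [318. 302.] [-128.9   35.2   91. ]
web 0 0
```

```bash
for i in 1 2 3; do python3 -m handwheel '[[[0,-0.06,0,0],[0,0,0,0],[0,0,0,0]]]'>/dev/null; python3 w.py; done; python3 caps.py
```

```text
t 19.25 rail [-19.4 196.8  42.3] yaw err deg -0.09 Frail -2.1 11.1 -0.4 0.0
t 19.62 rail [-19.4 194.7  42.2] yaw err deg -0.05 Frail -0.7 7.8 1.4 0.0
t 20.0 rail [-19.4 194.6  42.3] yaw err deg -0.1 Frail -2.4 12.2 0.1 -0.0
592 [321. 258.] [-21.4  60.1  91. ]
201 [350. 296.] [-91.6 -36.3  91. ]
202 [318. 302.] [-128.9   35.3   91. ]
web 0 0
```

```bash
for i in 1 2; do python3 -m handwheel '[[[0,-0.08,0,0],[0,0,0,0],[0,0,0,0]]]'>/dev/null; python3 w.py; done; python3 caps.py
```

```text
t 20.43 rail [-19.3 194.5  42.4] yaw err deg -0.14 Frail -2.1 17.3 -2.1 0.0
t 20.8 rail [-19.3 194.4  42.4] yaw err deg -0.18 Frail -2.9 22.5 -3.4 0.0
592 [321. 258.] [-21.4  60.1  91. ]
200 [350. 296.] [-91.6 -36.4  91. ]
202 [318. 302.] [-128.9   35.3   91. ]
web 0 0
```

Snug: the force now rises with no further travel. I retreat and check.

```bash
python3 -m handwheel '[[[0,0.5,0,0],[0,0.8,0,0],[0,0.8,0,0],[0,0,-1,0],[0,0,-1,0],[0,0,-1,0],[0,0,-1,0],[0,1,0,0],[0,1,0,0],[0,1,0,0],[0,1,0,0],[0,0,0,0],[0,0,0,0]]]'>/dev/null; python3 w.py; python3 - <<'E'
from h import *
p,d=snapshot("top");W=cloud("top",d);R=rail(W);x,y,z=[R[...,i] for i in range(3)]
m=(abs(z-78)<5)&(y>150)&(y<260)&(abs(x)<45);print("web",m.sum(),np.percentile(y[m],[3,50,97]))
m=(z>80)&(z<100)&(x>-50)&(x<5)&(y>-10)&(y<130);print("caps y",np.percentile(y[m],[0.5,99.5]),"x",np.percentile(x[m],[1,99]))
q,_=snapshot("side")
a=cv2.resize(p[212:316,225:375],(800,555))[:, :400+150];b=cv2.resize(q[190:340,270:420],(555,555))
cv2.imwrite("pics/f.png",cv2.resize(cv2.convertScaleAbs(np.hstack([cv2.resize(p[212:316,245:375],(694,555)),b])[:,:,::-1],alpha=1.5),(800,356)))
E
```

```text
t 22.48 rail [-20.  337.6 140.9] yaw err deg -0.02 Frail 0.1 -1.0 -0.3 0.0
web 94 [173.38589645 177.41509774 181.94617808]
caps y [  1.32334121 118.58682944] x [-39.59411648  -2.44802603]
```

View pics/f.png

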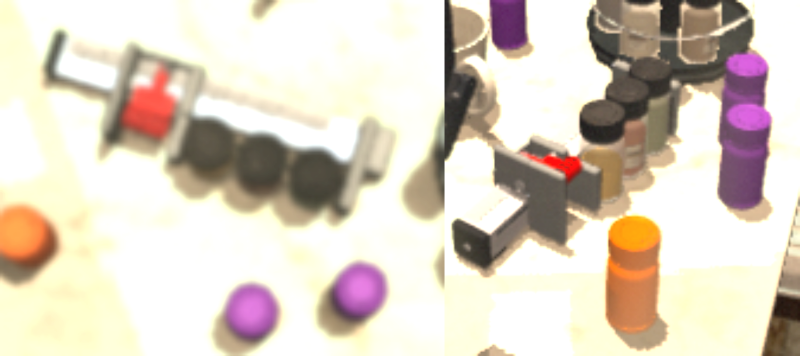

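The three jars stand upright in a tight row at (210,145), (262,162) and (315,178), between the fixed jaw and the stop. The stop closed 47 mm from its end of travel, which puts it at the snug value of 37 mm.

```bash
python3 -c "from station import *;print(sign_off())"
```

```text
the job is handed in; nothing more can be done
None
```

The job is done and handed in at about 22.5 s: the turmeric jar is in the rail, all three jars stand upright in one snug row with the stop closed to about 37 mm, and nothing else was touched.

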